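# Tap the sample tubes home in the block heater, largest first

## Task

The three blue-capped sample tubes in the dry-block heater are standing a little proud: push each one gently down with a fingertip on its cap until it is fully home, the cap resting on the metal. Go by cap size, the widest first because it warms slowest, then the medium one, then the narrowest. Do not pull any tube up, press lightly so that none cracks (less than 30 N), and leave the vial, the stopper and everything else on the bench where they are.

Things in the scene. Friction and masses are not known exactly. Their poses are not given: they have to be found in the camera images.
- heater: fixed dry-block heater, white case 215 x 280 mm, 68 mm tall, with a bare aluminium face (150 x 256 mm, top 80 mm above the table) on it. Origin on the table under the centre of the metal face; its x points away from the control strip, its y along the long side. Six wells at x = -36 or +36 mm, y = -85, 0 or +85 mm; the three tubes, the vial and the stopper stand on five of them, in any arrangement; the sixth is empty.
- wide_top (a point): centre of the flat top of the wide tube's round ribbed blue cap (soft: its top gives about 1 mm per 6 N and springs back): cap 46 mm across, 14 mm tall, on a white tube 40 mm across standing upright in a heater well. With the tube fully home this point is 14 mm above the heater's metal face (94 mm above the table).
- wide (a joint): how far the wide tube stands proud of home, in m: 0 = home (underside of the cap on the metal face), positive = up. Starts 0.011 to 0.018. Snug fit: slides straight down under about 4 N, stays where it is left, meets a firm stop at 0, and is home when within 2 mm of it. It counts as pulled up above 0.024.
- medium_top (a point): centre of the flat top of the medium tube's round ribbed blue cap (soft: its top gives about 1 mm per 6 N and springs back): cap 29 mm across, 14 mm tall, on a white tube 22 mm across standing upright in a heater well. With the tube fully home this point is 14 mm above the heater's metal face (94 mm above the table).
- medium (a joint): how far the medium tube stands proud of home, in m: 0 = home (underside of the cap on the metal face), positive = up. Starts 0.011 to 0.018. Snug fit: slides straight down under about 4 N, stays where it is left, meets a firm stop at 0, and is home when within 2 mm of it. It counts as pulled up above 0.024.
- narrow_top (a point): centre of the flat top of the narrow tube's round ribbed blue cap (soft: its top gives about 1 mm per 6 N and springs back): cap 16 mm across, 14 mm tall, on a white tube 11 mm across standing upright in a heater well. With the tube fully home this point is 14 mm above the heater's metal face (94 mm above the table).
- narrow (a joint): how far the narrow tube stands proud of home, in m: 0 = home (underside of the cap on the metal face), positive = up. Starts 0.011 to 0.018. Snug fit: slides straight down under about 4 N, stays where it is left, meets a firm stop at 0, and is home when within 2 mm of it. It counts as pulled up above 0.024.
- vial: loose glass vial with a black cap, 22 mm across, 40 mm tall, standing on the heater's metal face; not to be disturbed; origin at the centre of its underside
- stopper: loose black rubber stopper, 26 mm across, 16 mm tall, standing on the heater's metal face; not to be disturbed; origin at the centre of its underside
- reagent: loose amber bottle, 64 mm across, 115 mm tall, on the bench to the right; not to be disturbed; origin at the centre of its underside
- beaker: loose glass beaker, 70 mm across, 85 mm tall, on the bench to the right; not to be disturbed; origin at the centre of its underside
- tipbox: loose pipette-tip box 122 x 85 mm, 61 mm tall, on the bench to the left; not to be disturbed; origin at the centre of its underside
- jar: loose clear jar with a white lid, 60 mm across, 75 mm tall, on the bench to the left; not to be disturbed; origin at the centre of its underside

How it is judged:
By the outcome, as a careful person would: the job done as asked, in the order asked, and still so for the second after the job is handed in, with the robot touching nothing.
It also fails if it takes over 42 s, if anything falls off the work surface, if the arm or the gripper's body presses on something with over 40 N, if the wrist force passes 120 N, or if a joint passes its speed limit or range.

## Robot

A 6-joint arm with a two-finger parallel gripper is mounted at the origin on the work surface. World frame = base frame: x ahead of the robot, y to its left, z up, the work surface at z = 0. Lengths are in m, angles in degrees, forces in N, time in s.
With the tool pointing down it reaches from about 0.4 to 0.825 m from the base axis. Payload 7 kg.
Tool frame: the origin (TCP) lies on the centre line of the jaws, within the pads' length; the fingertips stand 14 mm ahead of it and the grasp point (between the pads) lies 5 mm behind it; z points along the fingers, y is the line along which they close (so a half turn about z gives the same grasp; the last joint's range is limited). The gripper opens to 85 mm and grips with 20 to 120 N. Pads are 22 mm wide; open, the fingers measure 114 mm over their backs; the gripper's body (76 mm by 85 mm) begins 54 mm behind the grasp point. The pads swing forward as they close: fully open they stand 13 mm farther back than shut.
Start: joints at [85.147, 20.546, 0.682, 0, -70.136, -16.507], TCP at [0.246, 0.629, 0.217] pointing down, gripper open.
Joint ranges: [-176.03, 176.03], [-82.01, 121.73], [-58.28, 71.71], [-173.87, 95.51], [-174.79, -0.11], [-173.66, 173.66]. Speed limits (degrees/s): [136.94, 136.94, 172.46, 180, 180, 180].

## Interface

Orientations are given as a 3x3 rotation matrix whose columns are the frame's x, y, z axes.
In Python, from workcell import status, viewer, manip, silhouettes gives the robot as it stands. The module is installed in compiled form; this text tells all that it offers.
- The arm moves only by the tool arm_command, never from a script. Its arguments are lists of equal length, an entry for each row: "xyz": the shift along the tool's x, y, z in mm, a list of three; "rotation": the turn, a rotation vector about the tool's x, y, z in degrees, a list of three; "gripper": the finger opening in mm, from 0 to 85.4. In form: {"xyz": [[tx, ty, tz], ...], "rotation": [[rx, ry, rz], ...], "gripper": [gripper, ...]}. A call has 1 to 8 rows; each row is the pose to reach, as a shift and turn from the pose commanded when the call began, along the tool's axes at that moment; what a row does not reach only later rows make up. A row lasts 1/8 s, in which the tool goes at most 62.5 mm and 10.7 degrees, less where a joint would pass 70% of its speed; a pose out of reach is approached as far as the arm can. A call with a gripper value outside its range is refused whole. The fingers move at their own pace and stop on an object; "force" is the grip in N (left out, the last holds). Time passes only in rows, so rows that repeat a pose let the fingers close. It gives the time, the measured TCP pose, the force, the opening and the grip force at its end, in the units of the state.
- status.get_obs(): the state, without advancing time (a new reading comes with each control period).
- viewer.camera(name): name is "scene" or "top" or "wrist"; returns a dict with "pixels" (480x640x3 uint8, red, green, blue), "fx", "fy", "cx", "cy" (pixels), "world_from_camera" (4x4, takes a point from camera to world coordinates). Camera axes: x right, y down, z forward; pixel columns grow to the right and rows downward; lengths in m; the calibration is good to about 2 mm. The wrist camera is an equidistant fisheye: a pixel r from the principal point sees the ray r / f radians off the axis. A picture is of the moment at which its call begins. There is no depth.
- manip.hand_in(): hands the job in; it is judged then, once.
Trained networks look in a picture, given as the dict that the camera call returned (one of the last four; its "shot" number tells which), for a name from the list of things; names that differ only in an ending like _2 or _b are one class to them, and where a whole thing is asked for, a point or a joint stands for the part that bears it (a point fixed in the world has none). Each returns a list of dicts, best first, with "score" (0 to 1); they miss things now and then, are a little off and sometimes report something else, mostly with a low value. They report only what shows in the picture. A call takes as long as a camera call.
- silhouettes(name, picture): "pixels" (480x640 bool, what is visible of it) and "position" ([column, row] in pixels, amid what is visible of it).
The state is a dict: "time": time; "joint_positions": joint angles; "dq": joint speeds; "joint_efforts": joint torques, N m; "eef_pos": TCP position; "eef_rot": TCP orientation; "wrist_force": force on the tool from outside, world axes, zero at the start; "wrist_torque": the same for the moment, N m; "opening": finger opening in m; "finger_force": force on a finger pad.
Only numpy, scipy, OpenCV 4.12 (cv2) and the standard library are available. Lean on these libraries where they do the work, as an engineer would, in place of code of your own. Each camera call takes 0.05 s, during which the arm holds its last target. There are 200 camera calls.

## Working session

There is one attempt and no reset: what is moved stays moved. The work goes in short steps, Python scripts to look and compute and a tool call to move; the robot and the scene stay as the last step left them, time stands still between calls to the robot, and variables do not carry over. Pictures are saved under pics/ and viewed, at most 10 in all, crops included, and the job is handed in when it is done.

Besides the shell and the picture viewer there is one more tool, called after "Emit:" by a JSON object that holds its "name" and its "arguments", one argument or row to a line. arm_command: Moves the arm, as the interface text tells. Its arguments: {"type":"object","properties":{"xyz":{"type":"array","items":{"type":"array","items":{"type":"number"}}},"rotation":{"type":"array","items":{"type":"array","items":{"type":"number"}}},"gripper":{"type":"array","items":{"type":"number"}},"force":{"type":"number"}},"required":["xyz","rotation","gripper"]}

```bash
mkdir -p pics
cat > h.py <<'E'
import numpy as np, cv2
from workcell import status, viewer, manip, silhouettes
def ray(p,c):
    x=(c[0]-p['cx'])/p['fx'];y=(c[1]-p['cy'])/p['fy']
    T=np.array(p['world_from_camera']);return T[:3,3],T[:3,:3]@np.array([x,y,1.])
def atz(p,c,z):
    o,d=ray(p,c);return o+d*(z-o[2])/d[2]
def tri(ps,cs):
    A=np.zeros((3,3));b=np.zeros(3)
    for p,c in zip(ps,cs):
        o,d=ray(p,c);d=d/np.linalg.norm(d);M=np.eye(3)-np.outer(d,d);A+=M;b+=M@o
    return np.linalg.solve(A,b)
E
python3 - <<'E'
from h import *
np.set_printoptions(precision=4,suppress=True)
s=status.get_obs();print(s['time'],s['eef_pos'],s['eef_rot'],s['wrist_force'],s['opening'])
P={n:viewer.camera(n) for n in('scene','top')}
for n,p in P.items():
    cv2.imwrite(f'pics/{n}0.png',p['pixels'][:,:,::-1]);print(n,p['fx'],p['cx'],p['cy'],np.array(p['world_from_camera']))
for k in['wide_top','medium_top','narrow_top','heater','vial','stopper','reagent','beaker','tipbox','jar']:
    for n,p in P.items():
        for r in silhouettes(k,p)[:2]:
            m=r['pixels'];ys,xs=np.nonzero(m)
            print(k,n,round(r['score'],2),r['position'],m.sum(),xs.min(),xs.max(),ys.min(),ys.max(),atz(p,r['position'],.1)[:2])
E
```

```text
0.0 [0.2457 0.6281 0.2159] [[ 0.9313 -0.3643 -0.0005]
 [-0.3643 -0.9313 -0.0016]
 [ 0.0001  0.0016 -1.    ]] [ 0.3525 -0.1027  0.9687] 0.08530997370865905
scene 573.3088390410295 314.86436052309426 242.2440946168189 [[-0.7738  0.3798 -0.507   1.1599]
 [ 0.6332  0.4864 -0.602   0.7344]
 [ 0.0179 -0.7869 -0.6169  0.8329]
 [ 0.      0.      0.      1.    ]]
top 569.9916252491282 324.8993205304597 237.1573740605444 [[ 0.0089 -0.9949  0.1008  0.427 ]
 [-1.     -0.009   0.0002 -0.015 ]
 [ 0.0007 -0.1008 -0.9949  1.3154]
 [ 0.      0.      0.      1.    ]]
wide_top scene 0.83 [290.8, 220.7] 282 280 301 211 226 [ 0.5506 -0.072 ]
wide_top top 0.94 [356.0, 237.2] 350 344 364 228 249 [ 0.5506 -0.0814]
medium_top scene 0.66 [262.7, 231.1] 144 253 267 223 234 [ 0.6204 -0.0787]
medium_top scene 0.15 [446.0, 379.3] 1537 427 465 350 400 [0.617  0.4223]
medium_top top 0.48 [363.3, 208.3] 139 355 367 200 213 [ 0.6133 -0.0969]
narrow_top scene 0.48 [272.6, 198.3] 32 272 277 196 201 [ 0.5305 -0.167 ]
narrow_top top 0.53 [391.4, 249.4] 53 389 396 244 251 [ 0.525  -0.1572]
heater scene 0.64 [283.2, 249.1]
[... 385 characters left out ...]
.1776]
reagent scene 0.85 [240.2, 159.7] 882 230 254 136 181 [ 0.4921 -0.3588]
reagent scene 0.16 [283.5, 248.9] 9109 219 357 192 305 [ 0.6218 -0.0034]
reagent top 0.66 [509.5, 294.1] 891 493 530 276 304 [ 0.4321 -0.4076]
reagent top 0.57 [362.0, 205.1] 124 355 367 201 213 [ 0.6202 -0.0941]
beaker scene 0.86 [166.9, 186.7] 1059 149 180 169 210 [ 0.6973 -0.358 ]
beaker top 0.25 [141.0, 284.6] 2517 114 171 255 317 [0.4452 0.3751]
tipbox scene 0.91 [493.2, 349.9] 3124 459 523 312 388 [0.5068 0.4314]
tipbox top 0.98 [140.8, 283.7] 2480 115 170 255 317 [0.4471 0.3756]
jar scene 0.95 [444.7, 374.8] 1588 426 465 349 400 [0.6117 0.4151]
jar top 0.89 [144.9, 234.6] 765 129 163 221 248 [0.5521 0.3711]
```

Run:
```python
import cv2,numpy as np
a=cv2.imread('pics/scene0.png')[175:315,210:370];b=cv2.imread('pics/top0.png')[165:305,275:435]
f=lambda i:cv2.resize(i,(400,350),interpolation=cv2.INTER_CUBIC)
cv2.imwrite('pics/c0.png',np.hstack([f(a),f(b)]))
```

```text
(no output)
```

View pics/c0.png

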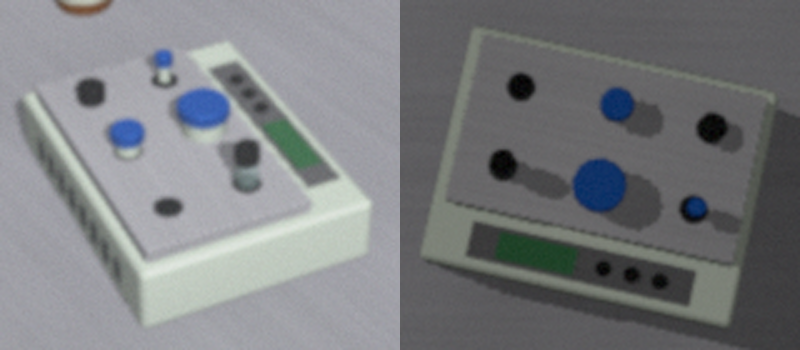

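View pics/top0.png

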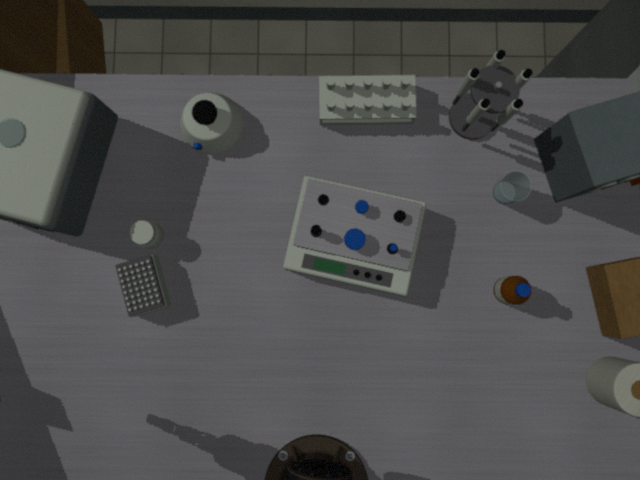

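```bash
cat >> h.py <<'E'
from scipy.optimize import least_squares
np.set_printoptions(precision=4,suppress=True)
W={'wide':(-.036,0,.023),'medium':(.036,0,.0145),'narrow':(-.036,-.085,.008)}
def blue(p,roi):
    im=p['pixels'].astype(int);m=((im[:,:,2]-im[:,:,0]>35)&(im[:,:,2]-im[:,:,1]>25)).astype(np.uint8)
    z=np.zeros_like(m);z[roi]=m[roi];n,l,s,c=cv2.connectedComponentsWithStats(z)
    i=[j for j in range(1,n) if s[j,4]>12];i.sort(key=lambda j:-s[j,4]);return [(s[j,4],c[j]) for j in i]
def proj(p,X):
    T=np.array(p['world_from_camera']);c=(X-T[:3,3])@T[:3,:3]
    return c[:,:2]/c[:,2:]*[p['fx'],p['fy']]+[p['cx'],p['cy']]
t=np.linspace(0,2*np.pi,60)
def cap(p,c,r,z):
    X=np.vstack([np.c_[c[0]+r*np.cos(t),c[1]+r*np.sin(t),0*t+q] for q in(z,z-.014)])
    h=cv2.convexHull(proj(p,X).astype(np.float32)*16);M=cv2.moments(h);return np.array([M['m10'],M['m01']])/M['m00']/16
def pts(q):
    R=np.array([[np.cos(q[2]),-np.sin(q[2])],[np.sin(q[2]),np.cos(q[2])]])
    return {k:R@np.array(w[:2])+q[:2] for k,w in W.items()}
E
python3 - <<'E'
from h import *
P=[viewer.camera('scene'),viewer.camera('top')]
B=[blue(P[0],np.s_[185:260,235:310]),blue(P[1],np.s_[190:270,320:410])]
print(B)
def f(q):
    c=pts(q);r=[]
    for p,b in zip(P,B):
        for i,k in enumerate(W): r.append(cap(p,c[k],W[k][2],.094+q[3+i])-b[i][1])
    return np.r_[np.ravel(r),(q[3:]-.0145)/.004]
s=least_squares(f,[.58,-.08,-.2,.014,.014,.014],diff_step=1e-4)
print(s.x,s.fun);print(pts(s.x))
for i,k in enumerate(W): print(k,tri(P,[B[0][i][1],B[1][i][1]]))
o=status.get_obs();R=np.array(o['eef_rot']);e=np.array(o['eef_pos'])
for k,c in pts(s.x).items(): print(k,R.T@(np.r_[c,.17]-e)*1000)
E
```

```text
[[(np.int32(292), array([290.8048, 217.7637])), (np.int32(147), array([260.4218, 227.8027])), (np.int32(49), array([274.9184, 197.7755]))], [(np.int32(351), array([354.188 , 238.6581])), (np.int32(138), array([361.3551, 206.1014])), (np.int32(51), array([393.2157, 247.3137]))]]
[ 0.582  -0.0849 -0.2104  0.0158  0.0131  0.0164] [-0.1298  0.2057 -0.2174 -0.2966 -0.1921  0.3153  0.0037  0.0941 -0.1447
  0.3286 -0.0901  0.0736  0.324  -0.3501  0.4842]
{'wide': array([ 0.5468, -0.0773]), 'medium': array([ 0.6172, -0.0924]), 'narrow': array([ 0.5291, -0.1605])}
wide [ 0.5469 -0.0772  0.1033]
medium [ 0.6176 -0.0923  0.0996]
narrow [ 0.5289 -0.1604  0.1043]
wide [537.4117 547.8206  46.8309]
medium [608.4641 536.1781  46.833 ]
narrow [551.1563 631.702   46.8336]
```

Emit:
{"name": "arm_command", "arguments": {
  "xyz": [
    [537,548,0],
    [537,548,0],
    [537,548,0],
    [537,548,0],
    [537,548,0],
    [537,548,0],
    [537,548,0],
    [537,548,0]
  ],
  "rotation": [
    [0,0,0],
    [0,0,0],
    [0,0,0],
    [0,0,0],
    [0,0,0],
    [0,0,0],
    [0,0,0],
    [0,0,0]
  ],
  "gripper": [0,0,0,0,0,0,0,0]
}}

```text
time: 2.2
eef_pos: [0.4422, 0.1668, 0.2173]
eef_rot: [[0.932, -0.364, 0.001], [-0.364, -0.932, 0.001], [0.001, -0.001, -1.0]]
wrist_force: [2.0, 1.0, 0.6]
opening: 0.0002
finger_force: 0.0
```

```bash
cat > rel.py <<'E'
from h import *
import sys
o=status.get_obs();R=np.array(o['eef_rot']);e=np.array(o['eef_pos'])
print(o['time'],e,'F',o['wrist_force'],o['opening'],R[:,2])
C={'wide':(.5468,-.0773),'medium':(.6172,-.0924),'narrow':(.5291,-.1605)}
for k,c in C.items(): print(k,R.T@(np.r_[c,e[2]]-e)*1000)
E
python3 rel.py
```

```text
2.2 [0.4422 0.1668 0.2173] F [1.9606 1.0462 0.6498] 0.00017252914593000965 [ 0.0011  0.0009 -1.    ]
wide [186.2063 189.344   -0.1015]
medium [257.2773 177.808   -0.0406]
narrow [199.9753 273.2841  -0.1921]
```

Emit:
{"name": "arm_command", "arguments": {
  "xyz": [
    [186,189,0],
    [186,189,0],
    [186,189,0],
    [186,189,0],
    [186,189,0],
    [186,189,40],
    [186,189,70],
    [186,189,70]
  ],
  "rotation": [
    [0,0,0],
    [0,0,0],
    [0,0,0],
    [0,0,0],
    [0,0,0],
    [0,0,0],
    [0,0,0],
    [0,0,0]
  ],
  "gripper": [0,0,0,0,0,0,0,0]
}}

```text
time: 3.2
eef_pos: [0.5444, -0.075, 0.145]
eef_rot: [[0.931, -0.364, -0.004], [-0.364, -0.931, -0.001], [-0.004, 0.002, -1.0]]
wrist_force: [-0.3, 0.3, 1.1]
opening: 0.0005
finger_force: 0.0
```

```bash
python3 rel.py
python3 - <<'E'
from h import *
a=viewer.camera('scene')['pixels'][150:290,210:370,::-1];b=viewer.camera('wrist')['pixels'][:,:,::-1]
cv2.imwrite('pics/w1.png',np.hstack([cv2.resize(a,(400,350)),cv2.resize(b,(400,350))]))
E
```

```text
3.2 [ 0.5444 -0.075   0.145 ] F [-0.2649  0.3435  1.1178] 0.0005038636173417666 [-0.0044 -0.0005 -1.    ]
wide [ 3.0576  1.2204 -0.0094]
medium [ 74.1214 -10.356   -0.31  ]
narrow [16.8749 85.1525  0.1118]
```

View pics/w1.png

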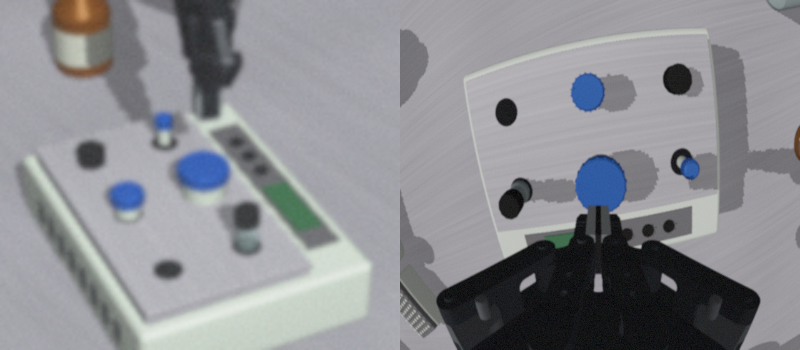

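Run:
```python
from h import *
p=viewer.camera('scene');e=np.array(status.get_obs()['eef_pos'])
for z in (0,-.014): print(proj(p,np.array([e+[0,0,z]])))
for z in(.131,.145,.16): print(z,atz(p,(292.4,197),z))
w=viewer.camera('wrist');T=np.array(w['world_from_camera']);print(T,w['fx'],w['cx'],w['cy'])
def fe(X):
    c=T[:3,:3].T@(X-T[:3,3]);r=np.hypot(*c[:2]);th=np.arctan2(r,c[2]);return c[:2]/r*th*w['fx']+[w['cx'],w['cy']]
print(fe(e),fe(e+[0,0,-.014]),fe(np.array([.5468,-.0773,.1098])))
for k in('wide_top','medium_top','narrow_top'):
    for r in silhouettes(k,w)[:1]: print(k,r['score'],r['position'])
a=p['pixels'][180:240,260:320,::-1];b=w['pixels'][180:380,400:600,::-1] if 0 else w['pixels'][200:360,380:580,::-1]
cv2.imwrite('pics/w2.png',np.hstack([cv2.resize(a,(400,400),interpolation=2),cv2.resize(w['pixels'][200:360,400-0:560,::-1],(400,400))]))
cv2.imwrite('pics/w2.png',np.hstack([cv2.resize(a,(400,400),interpolation=2),cv2.resize(w['pixels'][190:350,240:400,::-1],(400,400))]))
```

```text
[[291.1485 201.0749]]
[[291.1981 206.5043]]
0.131 [ 0.5196 -0.1063  0.131 ]
0.145 [ 0.5324 -0.0896  0.145 ]
0.16 [ 0.5461 -0.0716  0.16  ]
[[-0.3629 -0.897  -0.2522  0.6109]
 [-0.9318  0.3492  0.0991 -0.0999]
 [-0.0008  0.271  -0.9626  0.305 ]
 [ 0.      0.      0.      1.    ]] 371.64829954431775 316.90780486418464 236.18218628764552
[316.6439 287.6875] [316.6859 276.3319] [321.1676 258.7295]
wide_top 0.6 [323.2, 251.5]
medium_top 0.56 [296.5, 128.4]
narrow_top 0.55 [462.8, 234.7]
```

View pics/w2.png

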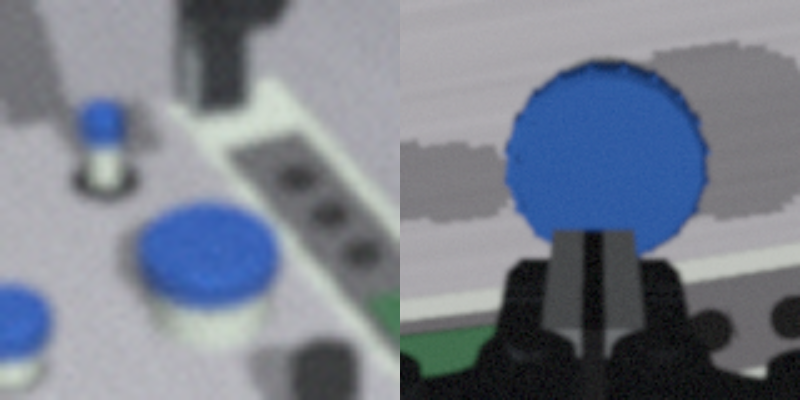

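Emit:
{"name": "arm_command", "arguments": {
  "xyz": [
    [3,1,0],
    [3,1,5],
    [3,1,10],
    [3,1,15],
    [3,1,18],
    [3,1,20],
    [3,1,22],
    [3,1,24]
  ],
  "rotation": [
    [0,0,0],
    [0,0,0],
    [0,0,0],
    [0,0,0],
    [0,0,0],
    [0,0,0],
    [0,0,0],
    [0,0,0]
  ],
  "gripper": [0,0,0,0,0,0,0,0]
}}

```text
time: 4.55
eef_pos: [0.5486, -0.0772, 0.1228]
eef_rot: [[0.931, -0.364, 0.0], [-0.364, -0.931, 0.0], [0.0, -0.0, -1.0]]
wrist_force: [0.1, -0.3, 0.1]
opening: 0.0003
finger_force: 0.0
```

```bash
python3 rel.py
python3 - <<'E'
from h import *
a=viewer.camera('scene')['pixels'][180:240,260:320,::-1];b=viewer.camera('wrist')['pixels'][190:350,240:400,::-1]
cv2.imwrite('pics/w3.png',np.hstack([cv2.resize(i,(400,400),interpolation=2) for i in(a,b)]))
E
```

```text
4.55 [ 0.5486 -0.0772  0.1228] F [ 0.0672 -0.305   0.0954] 0.0002540670857060641 [ 0.0002  0.     -1.    ]
wide [-1.6332  0.7494 -0.0003]
medium [ 69.4315 -10.8254   0.0126]
narrow [12.1816 84.682  -0.0054]
```

View pics/w3.png

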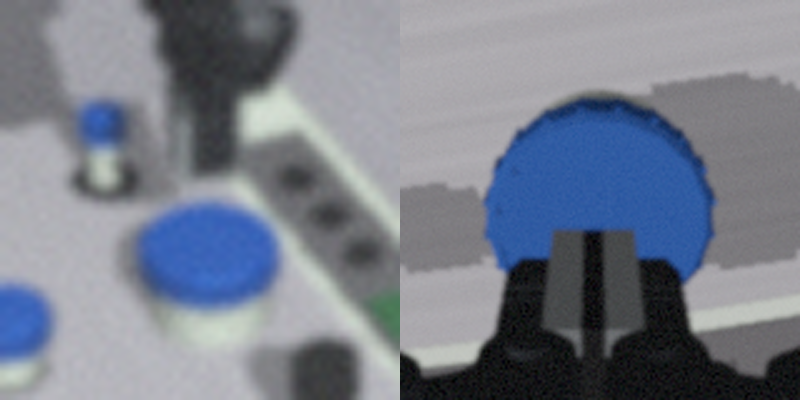

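Emit:
{"name": "arm_command", "arguments": {
  "xyz": [
    [-1,1,1],
    [-1,1,2],
    [-1,1,3],
    [-1,1,4],
    [-1,1,5],
    [-1,1,6]
  ],
  "rotation": [
    [0,0,0],
    [0,0,0],
    [0,0,0],
    [0,0,0],
    [0,0,0],
    [0,0,0]
  ],
  "gripper": [0,0,0,0,0,0]
}}

```text
time: 5.4
eef_pos: [0.5472, -0.0778, 0.1167]
eef_rot: [[0.931, -0.364, -0.0], [-0.364, -0.931, -0.0], [-0.0, 0.0, -1.0]]
wrist_force: [-0.3, 0.0, -0.7]
opening: -0.0
finger_force: 0.0
```

Emit:
{"name": "arm_command", "arguments": {
  "xyz": [
    [0,0,1],
    [0,0,2],
    [0,0,3],
    [0,0,4],
    [0,0,5],
    [0,0,6]
  ],
  "rotation": [
    [0,0,0],
    [0,0,0],
    [0,0,0],
    [0,0,0],
    [0,0,0],
    [0,0,0]
  ],
  "gripper": [0,0,0,0,0,0]
}}

```text
time: 6.15
eef_pos: [0.5472, -0.0778, 0.1107]
eef_rot: [[0.931, -0.364, 0.0], [-0.364, -0.931, -0.0], [0.0, 0.0, -1.0]]
wrist_force: [-0.3, 0.4, 0.2]
opening: 0.0001
finger_force: 0.0
```

Run:
```python
from h import *
p=viewer.camera('scene')
print(blue(p,np.s_[185:260,235:310]),blue(viewer.camera('top'),np.s_[190:270,320:410]))
a=p['pixels'][180:240,260:320,::-1];b=viewer.camera('wrist')['pixels'][190:350,240:400,::-1]
cv2.imwrite('pics/w4.png',np.hstack([cv2.resize(i,(400,400),interpolation=2) for i in(a,b)]))
```

```text
[(np.int32(280), array([290.825 , 218.0393])), (np.int32(150), array([260.4067, 227.8733])), (np.int32(50), array([274.68, 198.1 ]))] [(np.int32(50), array([393.2, 247.3]))]
```

View pics/w4.png

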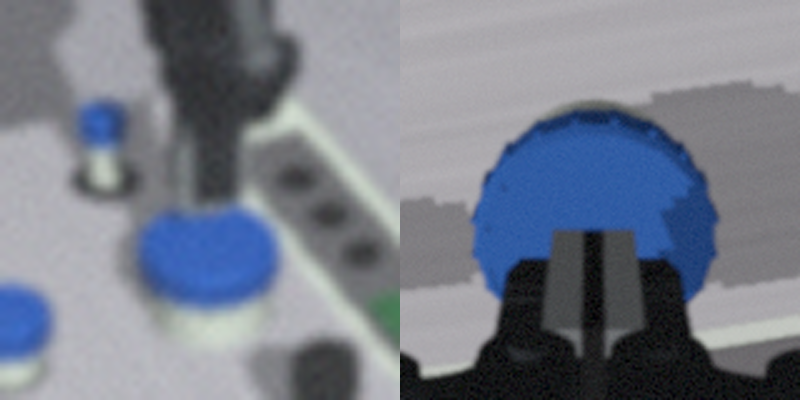

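Emit:
{"name": "arm_command", "arguments": {
  "xyz": [
    [0,0,1],
    [0,0,2],
    [0,0,3],
    [0,0,4],
    [0,0,5],
    [0,0,6]
  ],
  "rotation": [
    [0,0,0],
    [0,0,0],
    [0,0,0],
    [0,0,0],
    [0,0,0],
    [0,0,0]
  ],
  "gripper": [0,0,0,0,0,0]
}}

```text
time: 7.05
eef_pos: [0.5472, -0.0778, 0.1047]
eef_rot: [[0.931, -0.364, 0.0], [-0.364, -0.931, -0.0], [0.0, -0.0, -1.0]]
wrist_force: [0.5, -0.1, -0.1]
opening: 0.0001
finger_force: 0.0
```

Emit:
{"name": "arm_command", "arguments": {
  "xyz": [
    [0,0,1],
    [0,0,2],
    [0,0,3],
    [0,0,4],
    [0,0,5],
    [0,0,6]
  ],
  "rotation": [
    [0,0,0],
    [0,0,0],
    [0,0,0],
    [0,0,0],
    [0,0,0],
    [0,0,0]
  ],
  "gripper": [0,0,0,0,0,0]
}}

```text
time: 7.8
eef_pos: [0.5472, -0.0778, 0.0988]
eef_rot: [[0.931, -0.364, 0.0], [-0.364, -0.931, -0.0], [0.0, -0.0, -1.0]]
wrist_force: [-0.8, 0.1, 0.0]
opening: 0.0001
finger_force: 0.0
```

Run:
```python
from h import *
p=viewer.camera('scene')
print(blue(p,np.s_[185:260,235:310]))
a=p['pixels'][180:240,260:320,::-1];b=viewer.camera('wrist')['pixels'][190:350,240:400,::-1]
cv2.imwrite('pics/w5.png',np.hstack([cv2.resize(i,(400,400),interpolation=2) for i in(a,b)]))
```

```text
[(np.int32(240), array([290.9125, 219.0208])), (np.int32(147), array([260.4218, 227.8027])), (np.int32(47), array([274.7234, 198.1064]))]
```

View pics/w5.png

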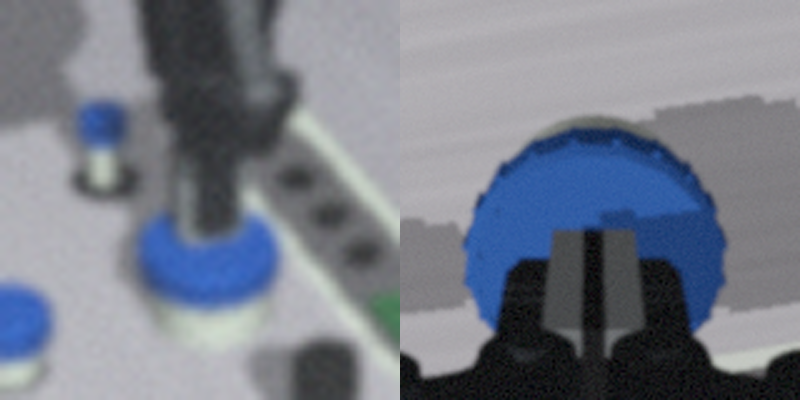

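Emit:
{"name": "arm_command", "arguments": {
  "xyz": [
    [0,0,1],
    [0,0,2],
    [0,0,3],
    [0,0,4],
    [0,0,5],
    [0,0,6]
  ],
  "rotation": [
    [0,0,0],
    [0,0,0],
    [0,0,0],
    [0,0,0],
    [0,0,0],
    [0,0,0]
  ],
  "gripper": [0,0,0,0,0,0]
}}

```text
time: 8.65
eef_pos: [0.5473, -0.0778, 0.093]
eef_rot: [[0.931, -0.364, 0.0], [-0.364, -0.931, -0.0], [0.0, -0.0, -1.0]]
wrist_force: [-2.1, 0.6, 3.2]
opening: -0.0002
finger_force: 1.8
```

Emit:
{"name": "arm_command", "arguments": {
  "xyz": [
    [0,0,1],
    [0,0,2],
    [0,0,3],
    [0,0,4],
    [0,0,5],
    [0,0,6]
  ],
  "rotation": [
    [0,0,0],
    [0,0,0],
    [0,0,0],
    [0,0,0],
    [0,0,0],
    [0,0,0]
  ],
  "gripper": [0,0,0,0,0,0]
}}

```text
time: 9.4
eef_pos: [0.5473, -0.0778, 0.0867]
eef_rot: [[0.931, -0.364, -0.0], [-0.364, -0.931, -0.0], [0.0, 0.0, -1.0]]
wrist_force: [-0.4, -0.3, 2.8]
opening: -0.0001
finger_force: 1.8
```

Emit:
{"name": "arm_command", "arguments": {
  "xyz": [
    [0,0,1],
    [0,0,2],
    [0,0,3]
  ],
  "rotation": [
    [0,0,0],
    [0,0,0],
    [0,0,0]
  ],
  "gripper": [0,0,0]
}}

```text
time: 9.78
eef_pos: [0.5472, -0.0778, 0.0837]
eef_rot: [[0.931, -0.364, 0.0], [-0.364, -0.931, -0.0], [0.0, 0.0, -1.0]]
wrist_force: [0.1, 0.3, 2.7]
opening: 0.0001
finger_force: 1.8
```

Run:
```python
from h import *
p=viewer.camera('scene')
for r in silhouettes('wide_top',p)[:1]:
    ys,xs=np.nonzero(r['pixels']);print(ys.max(),xs.min(),xs.max())
m=p['pixels'][205:240,288:294].astype(int).mean(1).round().astype(int);print(m.tolist())
for z in(.094,.1,.106): print(z,[proj(p,np.array([[.5468+.023*.64,-.0773+.023*.76,q]]))[0] for q in(z,z-.014)])
```

```text
[[53, 54, 58], [52, 54, 56], [54, 56, 59], [59, 61, 65], [58, 60, 63], [60, 62, 66], [66, 68, 72], [68, 72, 76], [72, 76, 79], [74, 77, 80], [76, 79, 82], [80, 84, 87], [77, 81, 84], [77, 81, 83], [84, 88, 92], [101, 108, 118], [105, 120, 151], [91, 118, 176], [67, 107, 185], [61, 104, 191], [61, 107, 196], [61, 107, 196], [59, 100, 182], [59, 97, 172], [83, 110, 174], [128, 145, 178], [170, 179, 185], [187, 191, 191], [188, 189, 193], [185, 185, 191], [185, 186, 191], [184, 184, 190], [184, 184, 190], [183, 183, 190], [183, 183, 190]]
0.094 [array([290.2328, 227.3822]), array([290.288 , 232.5543])]
0.1 [array([290.2088, 225.1435]), array([290.2644, 230.3465])]
0.106 [array([290.1848, 222.8912]), array([290.2407, 228.1255])]
```

Emit:
{"name": "arm_command", "arguments": {
  "xyz": [
    [0,0,1],
    [0,0,2],
    [0,0,3]
  ],
  "rotation": [
    [0,0,0],
    [0,0,0],
    [0,0,0]
  ],
  "gripper": [0,0,0]
}}

```text
time: 10.25
eef_pos: [0.5472, -0.0778, 0.0808]
eef_rot: [[0.931, -0.364, 0.0], [-0.364, -0.931, 0.0], [0.0, -0.0, -1.0]]
wrist_force: [-0.3, 0.2, 3.0]
opening: -0.0003
finger_force: 1.8
```

Emit:
{"name": "arm_command", "arguments": {
  "xyz": [
    [0,0,1],
    [0,0,2]
  ],
  "rotation": [
    [0,0,0],
    [0,0,0]
  ],
  "gripper": [0,0]
}}

```text
time: 10.5
eef_pos: [0.5473, -0.0778, 0.0788]
eef_rot: [[0.931, -0.364, 0.0], [-0.364, -0.931, -0.0], [0.0, -0.0, -1.0]]
wrist_force: [-1.4, 1.0, 5.2]
opening: 0.0002
finger_force: 2.5
```

Emit:
{"name": "arm_command", "arguments": {
  "xyz": [
    [0,0,1],
    [0,0,1]
  ],
  "rotation": [
    [0,0,0],
    [0,0,0]
  ],
  "gripper": [0,0]
}}

```text
time: 10.75
eef_pos: [0.5473, -0.0778, 0.0782]
eef_rot: [[0.931, -0.364, 0.0], [-0.364, -0.931, -0.0], [0.0, 0.0, -1.0]]
wrist_force: [-1.4, 1.3, 7.3]
opening: 0.0
finger_force: 4.0
```

Emit:
{"name": "arm_command", "arguments": {
  "xyz": [
    [0,0,1],
    [0,0,1]
  ],
  "rotation": [
    [0,0,0],
    [0,0,0]
  ],
  "gripper": [0,0]
}}

```text
time: 11.0
eef_pos: [0.5473, -0.0778, 0.0776]
eef_rot: [[0.931, -0.364, 0.0], [-0.364, -0.931, -0.0], [0.0, 0.0, -1.0]]
wrist_force: [-3.9, 0.9, 12.9]
opening: 0.0001
finger_force: 5.8
```

```bash
python3 rel.py
python3 - <<'E'
from h import *
p=viewer.camera('scene')
m=p['pixels'][218:240,288:294].astype(int).mean(1).round().astype(int);print(m.tolist())
E
```

```text
11.0 [ 0.5473 -0.0778  0.0776] F [-3.9336  0.8538 12.861 ] 6.0224594991607075e-05 [ 0.0004 -0.0002 -1.    ]
wide [-0.6715 -0.294  -0.0003]
medium [ 70.3965 -11.8485   0.0299]
narrow [13.1193 83.6425  0.0078]
[[79, 81, 84], [77, 80, 83], [78, 80, 84], [80, 84, 87], [90, 95, 104], [103, 114, 138], [98, 121, 170], [76, 110, 184], [61, 103, 190], [60, 104, 193], [61, 106, 195], [62, 102, 186], [57, 96, 176], [75, 105, 175], [118, 134, 181], [161, 168, 189], [181, 182, 192], [185, 185, 192], [186, 184, 191], [184, 185, 191], [184, 184, 192], [184, 184, 190]]
```

Emit:
{"name": "arm_command", "arguments": {
  "xyz": [
    [0,0,-10],
    [0,0,-25],
    [0,0,-40],
    [35,-6,-40],
    [70,-12,-40],
    [70,-12,-40],
    [70,-12,-32],
    [70,-12,-25]
  ],
  "rotation": [
    [0,0,0],
    [0,0,0],
    [0,0,0],
    [0,0,0],
    [0,0,0],
    [0,0,0],
    [0,0,0],
    [0,0,0]
  ],
  "gripper": [0,0,0,0,0,0,0,0]
}}

```text
time: 12.05
eef_pos: [0.6159, -0.092, 0.1014]
eef_rot: [[0.931, -0.364, -0.0], [-0.364, -0.931, 0.0], [-0.001, 0.0, -1.0]]
wrist_force: [0.2, -0.3, -0.1]
opening: 0.0003
finger_force: 0.0
```

Emit:
{"name": "arm_command", "arguments": {
  "xyz": [
    [0,0,1],
    [0,0,2],
    [0,0,4],
    [0,0,6],
    [0,0,8],
    [0,0,9],
    [0,0,10]
  ],
  "rotation": [
    [0,0,0],
    [0,0,0],
    [0,0,0],
    [0,0,0],
    [0,0,0],
    [0,0,0],
    [0,0,0]
  ],
  "gripper": [0,0,0,0,0,0,0]
}}

```text
time: 12.92
eef_pos: [0.6168, -0.0921, 0.0917]
eef_rot: [[0.931, -0.364, -0.0], [-0.364, -0.931, -0.0], [-0.0, 0.0, -1.0]]
wrist_force: [0.3, 0.4, 0.3]
opening: -0.0
finger_force: 0.0
```

```bash
python3 rel.py
python3 - <<'E'
from h import *
p=viewer.camera('scene')
print(blue(p,np.s_[185:260,235:310]))
a=p['pixels'][190:250,230:320,::-1];b=viewer.camera('wrist')['pixels'][160:360,220:420,::-1]
cv2.imwrite('pics/w6.png',np.hstack([cv2.resize(a,(400,400*60//90),interpolation=2),cv2.resize(b,(400,400))[:266]]))
E
```

```text
12.925 [ 0.6168 -0.0921  0.0917] F [0.3426 0.4071 0.2916] -3.776606577860148e-05 [-0. -0. -1.]
wide [-70.5883  11.678    0.0013]
medium [ 0.4754  0.0969 -0.    ]
narrow [-56.7661  95.6094   0.003 ]
[(np.int32(293), array([291.041, 223.628])), (np.int32(106), array([260.2925, 229.3679])), (np.int32(54), array([274.7963, 197.8519]))]
```

View pics/w6.png

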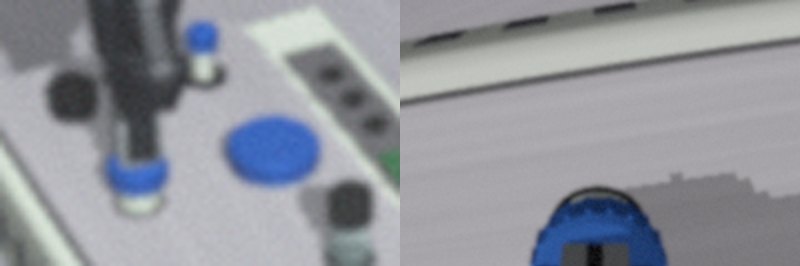

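Emit:
{"name": "arm_command", "arguments": {
  "xyz": [
    [0,0,1],
    [0,0,2],
    [0,0,4],
    [0,0,6],
    [0,0,8],
    [0,0,9]
  ],
  "rotation": [
    [0,0,0],
    [0,0,0],
    [0,0,0],
    [0,0,0],
    [0,0,0],
    [0,0,0]
  ],
  "gripper": [0,0,0,0,0,0]
}}

```text
time: 13.78
eef_pos: [0.6169, -0.0921, 0.0827]
eef_rot: [[0.931, -0.364, 0.0], [-0.364, -0.931, -0.0], [0.0, -0.0, -1.0]]
wrist_force: [-0.3, 0.1, 3.4]
opening: 0.0003
finger_force: 1.8
```

Emit:
{"name": "arm_command", "arguments": {
  "xyz": [
    [0,0,1],
    [0,0,2],
    [0,0,3],
    [0,0,4]
  ],
  "rotation": [
    [0,0,0],
    [0,0,0],
    [0,0,0],
    [0,0,0]
  ],
  "gripper": [0,0,0,0]
}}

```text
time: 14.28
eef_pos: [0.6169, -0.0921, 0.0788]
eef_rot: [[0.931, -0.364, 0.0], [-0.364, -0.931, -0.0], [0.0, -0.0, -1.0]]
wrist_force: [-0.6, 0.6, 4.5]
opening: -0.0003
finger_force: 2.4
```

Emit:
{"name": "arm_command", "arguments": {
  "xyz": [
    [0,0,1],
    [0,0,2],
    [0,0,2]
  ],
  "rotation": [
    [0,0,0],
    [0,0,0],
    [0,0,0]
  ],
  "gripper": [0,0,0]
}}

```text
time: 14.65
eef_pos: [0.6169, -0.0921, 0.0777]
eef_rot: [[0.931, -0.364, 0.001], [-0.364, -0.931, -0.0], [0.001, -0.0, -1.0]]
wrist_force: [-2.8, 0.5, 11.3]
opening: 0.0001
finger_force: 5.4
```

```bash
python3 rel.py
```

```text
14.65 [ 0.6169 -0.0921  0.0777] F [-2.7777  0.5266 11.3433] 9.630420871466353e-05 [ 0.0006 -0.0002 -1.    ]
wide [-70.7309  11.7086  -0.0468]
medium [0.3372 0.1544 0.0002]
narrow [-56.9404  95.6452  -0.0406]
```

Emit:
{"name": "arm_command", "arguments": {
  "xyz": [
    [0,0,-10],
    [0,0,-25],
    [0,0,-45],
    [-28,48,-45],
    [-57,96,-45],
    [-57,96,-45],
    [-57,96,-32],
    [-57,96,-25]
  ],
  "rotation": [
    [0,0,0],
    [0,0,0],
    [0,0,0],
    [0,0,0],
    [0,0,0],
    [0,0,0],
    [0,0,0],
    [0,0,0]
  ],
  "gripper": [0,0,0,0,0,0,0,0]
}}

```text
time: 15.65
eef_pos: [0.5289, -0.1603, 0.1007]
eef_rot: [[0.931, -0.364, -0.001], [-0.364, -0.931, 0.0], [-0.001, 0.0, -1.0]]
wrist_force: [0.3, 0.4, 0.4]
opening: -0.0001
finger_force: 0.0
```

```bash
python3 rel.py
python3 - <<'E'
from h import *
p=viewer.camera('scene')
print(blue(p,np.s_[185:260,235:310]))
a=p['pixels'][180:240,240:330,::-1];b=viewer.camera('wrist')['pixels'][160:360,220:420,::-1]
cv2.imwrite('pics/w7.png',np.hstack([cv2.resize(a,(400,400*60//90),interpolation=2),cv2.resize(b,(400,400))[:266]]))
E
```

```text
15.65 [ 0.5289 -0.1603  0.1007] F [0.3461 0.4048 0.3686] -6.697816847240746e-05 [-0.001   0.0001 -1.    ]
wide [-13.5534 -83.8263  -0.0056]
medium [ 57.5144 -95.3821  -0.0766]
narrow [ 0.2389  0.11   -0.0002]
[(np.int32(290), array([291.1172, 223.669 ])), (np.int32(146), array([260.6096, 232.1644])), (np.int32(44), array([275.0682, 198.3409]))]
```

View pics/w7.png

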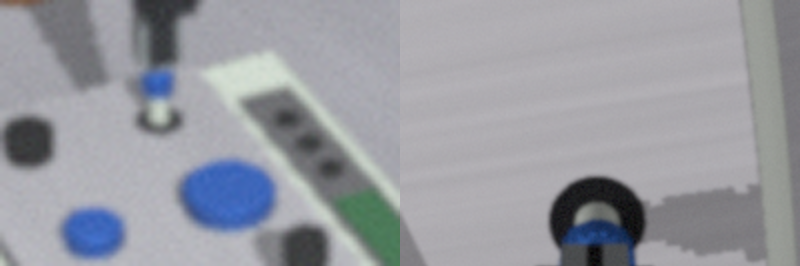

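Wide and medium are home; the fingertip is centred over the narrow cap, just above it.

Emit:
{"name": "arm_command", "arguments": {
  "xyz": [
    [0,0,2],
    [0,0,4],
    [0,0,6],
    [0,0,8],
    [0,0,10],
    [0,0,12],
    [0,0,14],
    [0,0,16]
  ],
  "rotation": [
    [0,0,0],
    [0,0,0],
    [0,0,0],
    [0,0,0],
    [0,0,0],
    [0,0,0],
    [0,0,0],
    [0,0,0]
  ],
  "gripper": [0,0,0,0,0,0,0,0]
}}

```text
time: 16.75
eef_pos: [0.5289, -0.1607, 0.0857]
eef_rot: [[0.931, -0.364, 0.0], [-0.364, -0.931, 0.0], [0.0, -0.0, -1.0]]
wrist_force: [0.0, 1.6, 3.8]
opening: -0.0003
finger_force: 1.8
```

Emit:
{"name": "arm_command", "arguments": {
  "xyz": [
    [0,0,1],
    [0,0,2],
    [0,0,3],
    [0,0,4],
    [0,0,5],
    [0,0,6]
  ],
  "rotation": [
    [0,0,0],
    [0,0,0],
    [0,0,0],
    [0,0,0],
    [0,0,0],
    [0,0,0]
  ],
  "gripper": [0,0,0,0,0,0]
}}

```text
time: 17.5
eef_pos: [0.5289, -0.1607, 0.0798]
eef_rot: [[0.931, -0.364, 0.0], [-0.364, -0.931, -0.0], [0.0, -0.0, -1.0]]
wrist_force: [-0.1, 1.7, 3.2]
opening: -0.0001
finger_force: 1.8
```

Emit:
{"name": "arm_command", "arguments": {
  "xyz": [
    [0,0,1],
    [0,0,2],
    [0,0,2]
  ],
  "rotation": [
    [0,0,0],
    [0,0,0],
    [0,0,0]
  ],
  "gripper": [0,0,0]
}}

```text
time: 17.88
eef_pos: [0.5289, -0.1608, 0.0782]
eef_rot: [[0.931, -0.364, 0.0], [-0.364, -0.931, -0.0], [0.0, 0.0, -1.0]]
wrist_force: [-1.6, 3.4, 8.6]
opening: 0.0003
finger_force: 3.9
```

Emit:
{"name": "arm_command", "arguments": {
  "xyz": [
    [0,0,1],
    [0,0,1]
  ],
  "rotation": [
    [0,0,0],
    [0,0,0]
  ],
  "gripper": [0,0]
}}

```text
time: 18.12
eef_pos: [0.5289, -0.1608, 0.0776]
eef_rot: [[0.931, -0.364, 0.001], [-0.364, -0.931, -0.0], [0.001, 0.0, -1.0]]
wrist_force: [-2.4, 3.7, 11.4]
opening: 0.0003
finger_force: 5.6
```

Emit:
{"name": "arm_command", "arguments": {
  "xyz": [
    [0,0,-10],
    [0,0,-30],
    [0,0,-70],
    [0,0,-100],
    [0,0,-100],
    [0,0,-100]
  ],
  "rotation": [
    [0,0,0],
    [0,0,0],
    [0,0,0],
    [0,0,0],
    [0,0,0],
    [0,0,0]
  ],
  "gripper": [0,0,0,0,0,0]
}}

```text
time: 18.88
eef_pos: [0.5279, -0.1608, 0.1761]
eef_rot: [[0.931, -0.365, -0.001], [-0.365, -0.931, 0.0], [-0.001, 0.0, -1.0]]
wrist_force: [-0.1, 0.1, -0.6]
opening: -0.0001
finger_force: 0.0
```

```bash
python3 rel.py
python3 - <<'E'
from h import *
p=viewer.camera('scene');B=blue(p,np.s_[185:260,235:310])
q=pts([.582,-.0849,-.2104])
for (k,w),b in zip(W.items(),B): print(k,b,[cap(p,q[k],w[2],.094+h) for h in(0,.003)])
cv2.imwrite('pics/end.png',cv2.resize(p['pixels'][130:320,150:400,::-1],(790,600)))
E
```

```text
18.875 [ 0.5279 -0.1608  0.1761] F [-0.0963  0.1266 -0.6316] -0.0001480331049520722 [-0.0012  0.0003 -1.    ]
wide [-12.8825 -84.6005   0.003 ]
medium [ 58.1766 -96.2092  -0.0897]
narrow [ 0.9722 -0.6745 -0.0013]
wide (np.int32(289), array([291.0969, 223.6436])) [array([290.7292, 223.8001]), array([290.7182, 222.6969])]
medium (np.int32(146), array([260.6301, 232.2397])) [array([260.4502, 232.3804]), array([260.3935, 231.2663])]
narrow (np.int32(57), array([275.386 , 204.0351])) [array([274.9036, 204.0403]), array([274.8708, 202.9589])]
```

View pics/end.png

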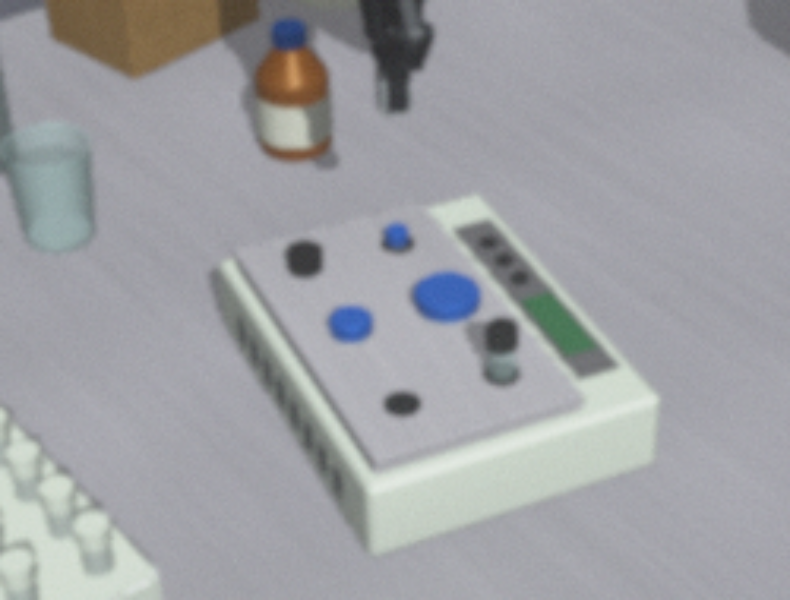

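All three caps sit at home height in the image, and the vial, stopper and the reagent and beaker in view have not moved.

```bash
python3 -c "from workcell import manip; print(manip.hand_in())"
```

```text
the job is handed in; nothing more can be done
None
```

I pushed the wide, medium and narrow tubes fully home in that order. The highest push force I read was about 13 N, none of the other items was touched, and I handed the job in at about 19 s.

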